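# Gauge the closed height of a lozenge mould

### The job

Slide the blue-lidded mould along the channel of the height gauge until it is fully home against the yellow end stop, and then press the gauge's head down by its black pad until the sprung brass foot bears on the lid and the dial needle stands in the green band (foot pushed in 4 to 10 mm). Never drive the foot in to the end of its travel; leave the head down like that with the mould home, and leave the bowl, dish, spatula and orange-lidded mould where they are.

Things in the scene. Friction and masses are not known exactly. Their poses are not given: they have to be found in the camera images.
- gauge: Height gauge fixed to the bench. Origin: on the bench under the foot's axis, z up. Dark base plate, top z = 12 mm, x -85 to 40, y -77 to 247 mm. On it a channel along y: steel rails 47 mm apart inside, 59 mm outside, tops at z = 20 mm, y -45 to 245 mm. Column 24 x 30 mm at x = -60, y = 0, top at z = 165 mm. The mould is slid towards -y.
- end_stop (a point): Middle of the top edge of the yellow stop block's face, across the channel's -y end: gauge x = 0, y = -45, z = 38 mm. Block 60 mm wide, 15 mm thick.
- gauge_head (a joint): How far the grey head has come down its column, m: 0 top, limit 0.078; starts at 0 to 0.025. Stays where left: 9 N friction, weight 0.45 kg, so about 5 N from above starts it down. The free foot's underside is at z = 106 mm minus this, so it meets the home mould's lid at 0.060. Grey block: gauge x -80 to 18, y -22 to 22 mm, underside 23 mm above the free foot's.
- press_pad (a point): Centre of the top of the black pad, a 40 mm disc on a rod on the head, over the foot's axis (gauge x = y = 0), at z = 250 mm minus joint gauge_head. Press here from above with shut fingers; it stays above the column.
- gauge_foot (a joint): How far the brass foot (24 mm disc) is pushed up into the head, m: 0 free, 0.016 end of travel; spring 500 N/m. On the home mould it equals gauge_head minus 0.060. Shown by a white 48 mm dial on the head's +x face: needle points to -y at 0, turns clockwise seen from +x, 0.2 rad per mm (straight up at 7.9 mm). Green band 4 to 10 mm, red from 14 mm.
- mould: Mould to be gauged: aluminium with flat blue lid, loose, 44 (x) x 140 (y) x 34 mm high, 0.26 to 0.49 kg. Origin: centre of underside, z up. Starts in the channel, lying along it, origin at gauge y = 90 to 155 mm, z = 12 mm (top at 46 mm). Home against the stop: origin at gauge y = 25 mm, pushed end at y = 95 mm.
- spare_mould: Bystander: same mould with an orange lid, on the bench. Origin: centre of underside.
- bowl: Bystander: steel bowl, 140 mm across, 70 mm high. Origin: centre of underside.
- dish: Bystander: white ceramic dish, 90 mm across, 30 mm high. Origin: centre of underside.
- spatula: Bystander: orange-handled spatula 200 mm long along x, lying on the bench. Origin: underside, near the middle.
Mind the look-alikes: they are no part of the job. What is shaped like the mould but white is not meant.

How it is judged:
On the way, in this order (a step that is already met when the one before it is completed fails the run):
1. the blue-lidded mould is fully home against the stop while the foot is still free (y of mould in the frame of gauge between 0.02 and 0.0285 m and z of mould in the frame of gauge below 0.016 m and angle between the y axis of mould and the y axis of gauge, either way round below 0.06 rad and value of joint gauge_foot below 0.001 m), for 0.2 s.
2. the foot is pressed on the lid and reads in the green band (y of mould in the frame of gauge between 0.02 and 0.0285 m and z of mould in the frame of gauge below 0.016 m and angle between the y axis of mould and the y axis of gauge, either way round below 0.06 rad and value of joint gauge_foot between 0.004 and 0.01 m), for 0.2 s.
At the end, for the whole second after the job is handed in: The blue-lidded mould lies flat in the channel, within 3.5 mm of the end stop; the foot rests on it pushed in 4 to 10 mm (needle in the green band); mould and head are at rest and the bystanders are within 25 mm of where they were (all of step 2 and linear speed of mould below 0.01 m/s and velocity of joint gauge_head between -0.004 and 0.004 m/s); the robot touches nothing.
It fails at once if the foot is driven to the end of its travel (beyond 15 mm) (value of joint gauge_foot above 0.015 m).
It fails at once if the orange-lidded mould is moved more than 25 mm (distance of spare_mould from where it was at the start of the episode above 0.025 m).
It fails at once if the bowl is moved more than 25 mm (distance of bowl from where it was at the start of the episode above 0.025 m).
It fails at once if the dish is moved more than 25 mm (distance of dish from where it was at the start of the episode above 0.025 m).
It fails at once if the spatula is moved more than 25 mm (distance of spatula from where it was at the start of the episode above 0.025 m).
It also fails if it takes over 48 s, if anything falls off the work surface, if the arm or the gripper's body presses on something with over 40 N, if the wrist force passes 120 N, or if a joint passes its speed limit or range.

### The arm

A 6-joint arm with a two-finger parallel gripper is mounted at the origin on the work surface. World frame = base frame: x ahead of the robot, y to its left, z up, the work surface at z = 0. Lengths are in m, angles in rad, forces in N, time in s.
With the tool pointing down it reaches from about 0.35 to 0.875 m from the base axis. Payload 4.2 kg.
Tool frame: the origin (TCP) lies between the finger pads; the fingertips stand 11 mm ahead of it and the grasp point (between the pads) lies 8 mm behind it; z points along the fingers, x is the direction in which the jaws open and shut, and the axes are right-handed (so a half turn about z gives the same grasp; the last joint's range is limited). The gripper opens to 85 mm and grips with 20 to 120 N. Pads are 22 mm wide; open, the fingers measure 114 mm over their backs; the gripper's body (76 mm by 85 mm) begins 54 mm behind the grasp point. The pads swing forward as they close: fully open they stand 13 mm farther back than shut.
Start: joints at [1.58, 0.385, 0.008, 0, -1.194, -0.259], TCP at [0.154, 0.606, 0.242] pointing down, gripper open.
Joint ranges: [-3.14, 3.14], [-1.21, 2.06], [-1.07, 1.41], [-3.16, 2.05], [-2.99, -0.16], [-3.1, 3.1]. Speed limits (rad/s): [2.79, 2.79, 3.14, 3.14, 3.14, 3.14].

### API

Orientations are given as a unit quaternion [x, y, z, w].
In Python, from workcell import observe, camera, camera_params, finish_job gives the robot as it stands. The module is installed in compiled form; this text tells all that it offers.
- The arm moves only by the tool move_arm, never from a script. Its argument "moves" is a list that holds one entry, the list of rows, each a list of 5 numbers: the shift along the world's x, y, z in cm, then the turn about the world's z in rad, then the opening, from 0 (shut) to 1 (fully open). In form: [[[x, y, z, roll, grip], ...]]. A call has 1 to 8 rows; each row shifts and turns the commanded pose from where the row before left it; what a row does not reach is not made up. A row lasts 1/10 s, in which the tool goes at most 50 mm and 8.59 degrees, less where a joint would pass 70% of its speed; a pose out of reach is approached as far as the arm can. A call is refused whole if a number of a shift passes 5 or a number of a turn 0.15, either way. A call with a gripper value outside its range is refused whole. The fingers move at their own pace and stop on an object; "force" is the grip in N (left out, the last holds). Time passes only in rows, so rows that do not move let the fingers close. It gives the time, the measured TCP pose, the force and the opening at its end, in the units of the state.
- observe(): the state, without advancing time (a new reading comes with each control period).
- camera(name): name is "side" or "top"; returns the picture (420x560x3 uint8, blue, green, red); there is no depth.
- camera_params(name): a dict with "mtx" (3x3 intrinsics, pixels), "k1" (the pictures are not rectified: a ray, as slopes to the right and down, at radius r is drawn at 1 + k1 r^2 times it, then the intrinsics apply), "rvec" (rotation vector, rad) and "tvec" (3), from world to camera coordinates, as OpenCV has them. Camera axes: x right, y down, z forward; pixel columns grow to the right and rows downward; lengths in m; the calibration is good to about 2 mm. A picture is of the moment at which its call begins. camera_params takes no time and is no camera call.
- finish_job(): hands the job in, once; it reports no verdict.
The state is a dict: "t": time; "q": joint angles; "qd": joint speeds; "joint_torque": joint torques, N m; "ee_pos": TCP position; "tool_rot": TCP orientation; "wrist_force": force on the tool from outside, world axes, zero at the start; "moment": the same for the moment, N m; "finger_gap": finger opening in m.
Only numpy, scipy, OpenCV 4.12 (cv2) and the standard library are available. Lean on these libraries where they do the work, as an engineer would, in place of code of your own. Each camera call takes 0.05 s, during which the arm holds its last target.

## Working session

There is one attempt and no reset: what is moved stays moved. The work goes in short steps, Python scripts to look and compute and a tool call to move; the robot and the scene stay as the last step left them, time stands still between calls to the robot, and variables do not carry over. Pictures are saved under pics/ and viewed, and the job is handed in when it is done.

Besides the shell and the picture viewer there is one more tool, called after "Call:" by a JSON object that holds its "name" and its "arguments", one argument or row to a line. move_arm: Moves the arm, as the interface text tells. Its arguments: {"type":"object","properties":{"moves":{"type":"array","items":{"type":"array","items":{"type":"array","items":{"type":"number"}}}},"force":{"type":"number"}},"required":["moves"]}

```bash
mkdir -p pics
python3 - <<'E'
from workcell import *
import cv2
s=observe();print(s['t'],s['ee_pos'],s['tool_rot'],s['finger_gap'])
for n in('side','top'):
    cv2.imwrite(f'pics/{n}0.png',camera(n));p=camera_params(n);print(n,p)
E
```

```text
0.0 [0.15435141 0.60503556 0.24120747] [-6.13427506e-01  7.89750255e-01 -7.12952311e-04 -8.48977574e-04] 0.08529578230251637
side {'mtx': array([[446.6623757 ,   0.        , 283.94589944],
       [  0.        , 446.6623757 , 208.81114324],
       [  0.        ,   0.        ,   1.        ]]), 'k1': -0.14794959033310173, 'rvec': array([ 2.01883681, -0.70883191,  0.36528867]), 'tvec': array([-0.42217238,  0.30508875,  0.97333571])}
top {'mtx': array([[419.64453108,   0.        , 273.72986615],
       [  0.        , 419.64453108, 205.92182851],
       [  0.        ,   0.        ,   1.        ]]), 'k1': -0.07094000059365281, 'rvec': array([ 2.1412056 , -2.16306812,  0.15453512]), 'tvec': array([-0.00647041,  0.57193436,  1.1690152 ])}
```

View pics/side0.png

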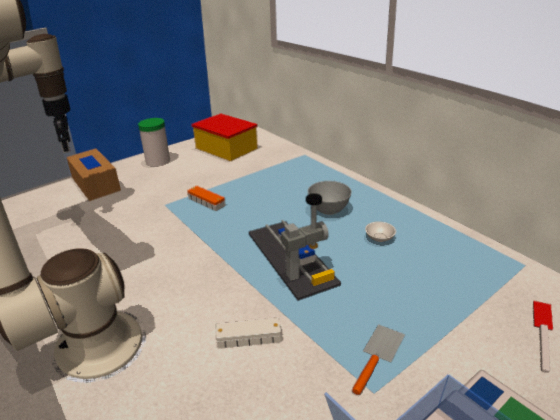

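View pics/top0.png

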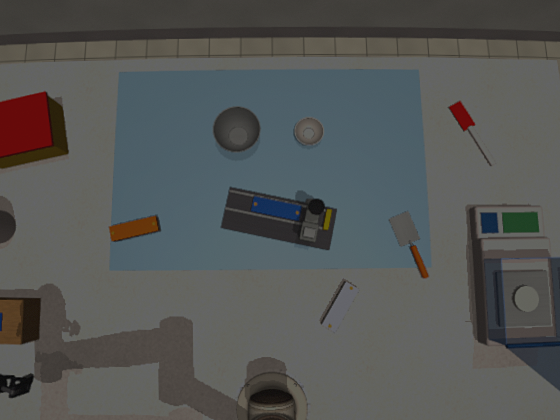

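```bash
cat > h.py <<'E'
import cv2,numpy as np
from workcell import *
def P(n):
    p=camera_params(n);R=cv2.Rodrigues(p['rvec'])[0];return p['mtx'],p['k1'],R,np.array(p['tvec']),p['rvec']
def ray(n,uv):
    M,k,R,t,_=P(n);d=np.array([k,0,0,0,0.])
    x=cv2.undistortPoints(np.array([[uv]],float),M,d)[0,0]
    return -R.T@t,R.T@np.array([x[0],x[1],1])
def plane(n,uv,z):
    o,d=ray(n,uv);return o+d*(z-o[2])/d[2]
def proj(n,X):
    M,k,R,t,r=P(n);return cv2.projectPoints(np.array(X,float).reshape(-1,1,3),r,t,M,np.array([k,0,0,0,0.]))[0][:,0]
def tri(uvs):
    A=0;b=0
    for n,uv in uvs.items():
        o,d=ray(n,uv);d/=np.linalg.norm(d);Q=np.eye(3)-np.outer(d,d);A=A+Q;b=b+Q@o
    return np.linalg.solve(A,b)
E
python3 - <<'E'
from h import *
t=cv2.imread('pics/top0.png');s=cv2.imread('pics/side0.png')
c=t[170:265,205:355];c=cv2.resize(np.clip(c.astype(float)*1.8,0,255).astype('uint8'),None,fx=5,fy=5,interpolation=cv2.INTER_CUBIC);cv2.imwrite('pics/tc.png',c)
c=s[185:300,240:350];cv2.imwrite('pics/sc.png',cv2.resize(c,None,fx=5,fy=5,interpolation=cv2.INTER_CUBIC))
for nm,im,r in(('t',t,(170,265,205,355)),('s',s,(185,300,240,350))):
    h=cv2.cvtColor(im,cv2.COLOR_BGR2HSV)
    for c,lo,hi in(('blue',(108,150,50),(125,255,255)),('yel',(20,150,60),(35,255,255))):
        m=cv2.inRange(h,lo,hi);q=np.zeros_like(m);q[r[0]:r[1],r[2]:r[3]]=m[r[0]:r[1],r[2]:r[3]]
        for k in cv2.findContours(q,0,2)[0]:
            if cv2.contourArea(k)>5:print(nm,c,cv2.contourArea(k),cv2.minAreaRect(k),cv2.boxPoints(cv2.minAreaRect(k)).round(1).tolist())
E
```

```text
t blue 608.0 ((275.74981689453125, 208.28672790527344), (48.655967712402344, 14.835892677307129), 11.633633613586426) [[250.39999389648438, 210.60000610351562], [253.39999389648438, 196.10000610351562], [301.1000061035156, 205.89999389648438], [298.1000061035156, 220.5]]
t yel 87.5 ((327.072021484375, 219.10398864746094), (5.187678337097168, 20.929597854614258), 10.304845809936523) [[322.6000061035156, 228.89999389648438], [326.3999938964844, 208.3000030517578], [331.5, 209.3000030517578], [327.79998779296875, 229.89999389648438]]
s blue 113.0 ((305.35003662109375, 251.050048828125), (10.435514450073242, 15.17893123626709), 71.56504821777344) [[296.5, 248.5], [310.8999938964844, 243.6999969482422], [314.20001220703125, 253.60000610351562], [299.79998779296875, 258.3999938964844]]
s blue 11.5 ((280.88458251953125, 229.576904296875), (3.0508511066436768, 5.824352264404297), 56.3099365234375) [[277.6000061035156, 229.89999389648438], [282.5, 226.6999969482422], [284.20001220703125, 229.1999969482422], [279.29998779296875, 232.5]]
s yel 214.0 ((322.6000061035156, 276.8000183105469), (10.751742362976074, 23.40085220336914), 71.56505584716797) [[309.79998779296875, 275.3999938964844], [332.0, 268.0], [335.3999938964844, 278.20001220703125], [313.20001220703125, 285.6000061035156]]
```

View pics/tc.png

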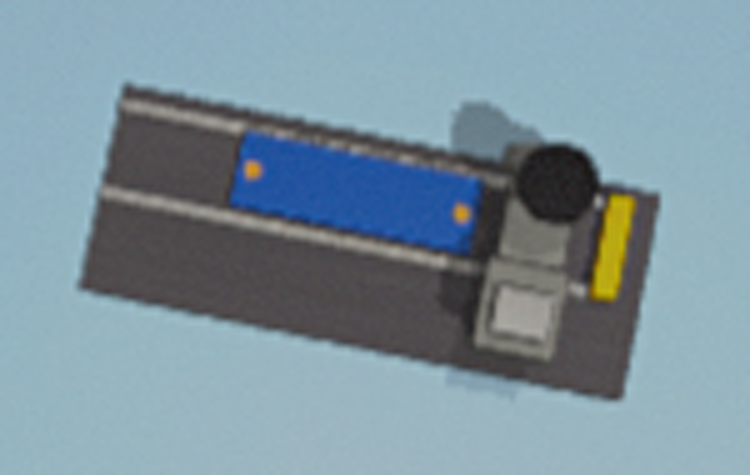

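View pics/sc.png

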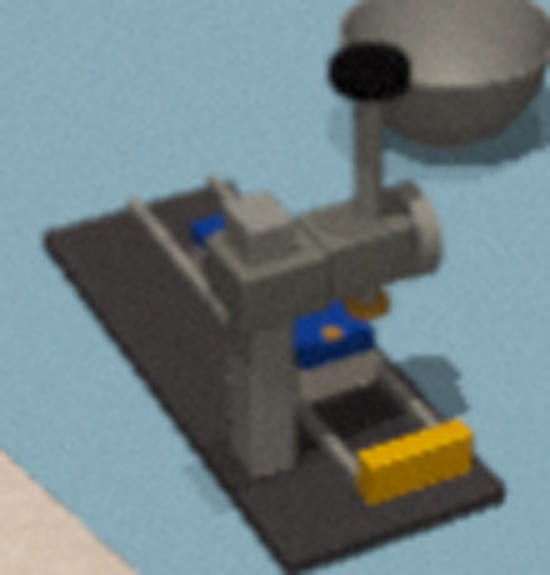

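Run:
```python
from h import *
f=lambda a:((np.array(a)+.5)/5-.5+[205,170])
px=[(126,86),(658,192),(622,400),(80,290)];g=np.array([(40,247),(40,-77),(-85,-77),(-85,247)])/1000
W=np.array([plane('top',f(p),.012)[:2] for p in px])
gc=g-g.mean(0);wc=W-W.mean(0)
th=np.arctan2((gc[:,0]*wc[:,1]-gc[:,1]*wc[:,0]).sum(),(gc*wc).sum())
R=np.array([[np.cos(th),-np.sin(th)],[np.sin(th),np.cos(th)]]);t=W.mean(0)-R@g.mean(0)
print('yaw',th,'org',t,'res',((g@R.T+t)-W).round(4).tolist())
inv=lambda w:R.T@(w[:2]-t)
b=[[250.4,210.6],[253.4,196.1],[301.1,205.9],[298.1,220.5]]
for q in b+[np.mean(b,0)]:print('lid',inv(plane('top',q,.046)).round(4))
print('yel',inv(plane('top',(327.07,219.1),.038)).round(4),'expect 0,-.0525')
u={'top':f((555,182)),'side':(np.array((370,60))+.5)/5-.5+[240,185]}
X=tri(u);print('pad',X,inv(X),[proj(n,X)[0]-u[n] for n in u])
for z in(.225,.24,.25):print(z,inv(plane('top',u['top'],z)),inv(plane('side',u['side'],z)))
np.savez('g.npz',R=R,t=t,th=th)
s=observe()
from scipy.spatial.transform import Rotation as Q
print(Q.from_quat(s['tool_rot']).as_matrix().round(3))
for y in(.095,.17,.22,.0,.26):print(y,R@[0,y]+t)
for n,q,z in(('top',(237,130),.07),('top',(309,131),.03)):print(plane(n,q,z))
```

```text
yaw -0.20937597127965948 org [ 0.54452407 -0.11474855] res [[0.0008, 0.0013], [-0.0, -0.0017], [-0.0003, -0.0004], [-0.0004, 0.0008]]
lid [-0.0219  0.1685]
lid [0.0209 0.1687]
lid [0.0202 0.0289]
lid [-0.0228  0.0293]
lid [-0.001   0.0987]
yel [-0.0015 -0.052 ] expect 0,-.0525
pad [ 0.54404147 -0.11259044  0.22945886] [-0.00092062  0.00201068] [array([-0.05770175,  0.08276089]), array([ 0.10148821, -0.01940659])]
0.225 [6.81233041e-06 1.57278001e-03] [0.00265118 0.0088181 ]
0.24 [-0.00234931  0.002709  ] [-0.01022762 -0.01397104]
0.25 [-0.00392005  0.00346649] [-0.01881349 -0.0291638 ]
[[-0.247 -0.969 -0.   ]
 [-0.969  0.247 -0.002]
 [ 0.002 -0.    -1.   ]]
0.095 [ 0.56426978 -0.02182327]
0.17 [0.57985849 0.05153879]
0.22 [0.59025097 0.10044683]
0.0 [ 0.54452407 -0.11474855]
0.26 [0.59856495 0.13957326]
[0.78993215 0.09161342 0.07      ]
[ 0.79806322 -0.12004428  0.03      ]
```

Candidates for the mould: the blue lid in the channel at top (276,208), the orange-lidded one at (135,228), the white look-alike at (340,305), the blue patch in the tray at (490,223), and the brown box with a blue top at side (91,162). I choose (276,208): the crop shows a blue lid with a metal body between the rails, with its origin at gauge y≈99 mm. The head is about 20 mm down.

Call:
{"name": "move_arm", "arguments": {
  "moves": [
    [[3.1, -3.6, 0, 0.04, 0], [3.1, -3.6, 0, 0, 0], [3.1, -3.6, 0, 0, 0], [3.1, -3.6, 0, 0, 0], [3.1, -3.6, 0, 0, 0], [3.1, -3.6, 0, 0, 0], [3.1, -3.6, 0, 0, 0], [3.1, -3.6, 0, 0, 0]]
  ]
}}

```text
t: 0.9
ee_pos: [0.4032, 0.3158, 0.2421]
tool_rot: [-0.629, 0.777, 0.0, -0.0]
wrist_force: [0.7, 0.3, -1.0]
finger_gap: -0.0004
```

Call:
{"name": "move_arm", "arguments": {
  "moves": [
    [[3.1, -3.6, 0, 0, 0], [3.1, -3.6, 0, 0, 0], [3.1, -3.6, 0, 0, 0], [3.1, -3.6, 0, 0, 0], [3.1, -3.6, 0, 0, 0], [3.1, -3.6, 0, 0, 0], [0, 0, 0, 0, 0], [0, 0, 0, 0, 0]]
  ]
}}

```text
t: 1.7
ee_pos: [0.5885, 0.1004, 0.2412]
tool_rot: [-0.628, 0.778, 0.0, -0.001]
wrist_force: [0.1, 0.2, 0.1]
finger_gap: -0.0001
```

Call:
{"name": "move_arm", "arguments": {
  "moves": [
    [[0.1, 0, -4.5, 0, 0], [0, 0, -4.5, 0, 0], [0, 0, -4.5, 0, 0], [0, 0, -3.5, 0, 0], [0, 0, -2, 0, 0], [0, 0, 0, 0, 0]]
  ]
}}

```text
t: 2.3
ee_pos: [0.5864, 0.102, 0.0491]
tool_rot: [-0.63, 0.777, 0.001, -0.004]
wrist_force: [-0.3, 0.2, 0.7]
finger_gap: -0.0003
```

Run:
```python
from h import *
s=observe();print(s['t'],s['ee_pos'],s['wrist_force'])
g=np.load('g.npz');print(g['R'].T@(s['ee_pos'][:2]-g['t']))
t=camera('top');q=camera('side')
a=cv2.resize(np.clip(t[140:260,205:345]*1.8,0,255).astype('uint8'),None,fx=4,fy=4);cv2.imwrite('pics/t1.png',a)
cv2.imwrite('pics/s1.png',cv2.resize(q[150:300,220:360],None,fx=4,fy=4))
```

```text
2.3 [0.58635914 0.10204035 0.04910194] [-0.29809017  0.20896693  0.65014359]
[-0.00413804  0.22074981]
```

View pics/t1.png

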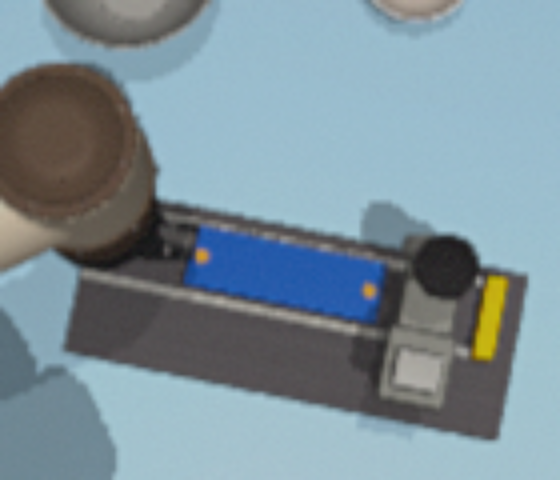

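View pics/s1.png

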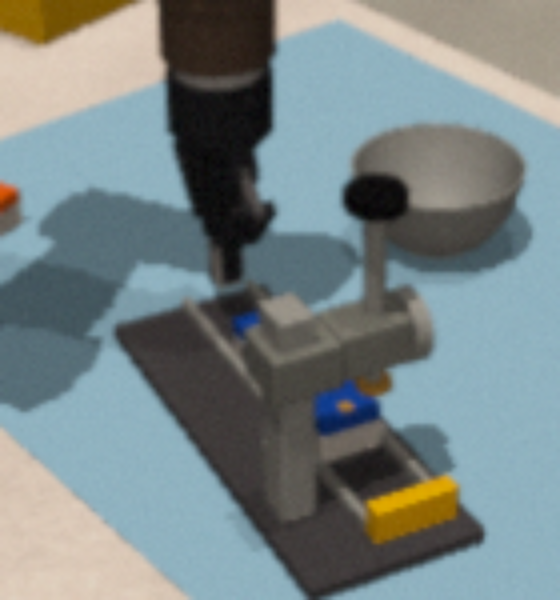

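The top view shows the shut fingers in the channel at (170,240), behind the lid's end at (195,255). Both rails and the gauge are clear. I'll lower and push.

Call:
{"name": "move_arm", "arguments": {
  "moves": [
    [[0.4, 0, -0.7, 0, 0], [0, 0, -0.7, 0, 0], [0, 0, 0, 0, 0], [-0.2, -1.0, 0, 0, 0], [-0.2, -1.0, 0, 0, 0], [-0.2, -1.0, 0, 0, 0], [0, 0, 0, 0, 0], [0, 0, 0, 0, 0]]
  ]
}}

```text
t: 3.2
ee_pos: [0.5876, 0.071, 0.0386]
tool_rot: [-0.629, 0.778, -0.0, 0.0]
wrist_force: [0.2, -0.4, -0.1]
finger_gap: 0.0001
```

```bash
cat > st.py <<'E'
from h import *
s=observe();g=np.load('g.npz')
print(s['t'],s['ee_pos'].round(4),'gauge',(g['R'].T@(s['ee_pos'][:2]-g['t'])).round(4),s['wrist_force'].round(1))
E
python3 st.py
```

```text
3.2 [0.5876 0.071  0.0386] gauge [0.0035 0.1906] [ 0.2 -0.4 -0.1]
```

Call:
{"name": "move_arm", "arguments": {
  "moves": [
    [[-0.3, -0.5, -0.1, 0, 0], [-0.2, -0.8, 0, 0, 0], [-0.2, -0.8, 0, 0, 0], [-0.2, -0.8, 0, 0, 0], [-0.2, -0.8, 0, 0, 0], [-0.1, -0.8, 0, 0, 0], [-0.1, -0.8, 0, 0, 0], [0, 0, 0, 0, 0]]
  ]
}}

```text
t: 4.0
ee_pos: [0.574, 0.0172, 0.0373]
tool_rot: [-0.629, 0.778, 0.0, -0.001]
wrist_force: [-0.5, -0.5, -0.3]
finger_gap: 0.0003
```

```bash
python3 st.py
python3 - <<'E'
from h import *
t=camera('top')
a=cv2.resize(np.clip(t[140:260,205:345]*1.8,0,255).astype('uint8'),None,fx=4,fy=4);cv2.imwrite('pics/t2.png',a)
E
```

```text
4.0 [0.574  0.0172 0.0373] gauge [0.0014 0.1352] [-0.5 -0.5 -0.3]
```

View pics/t2.png

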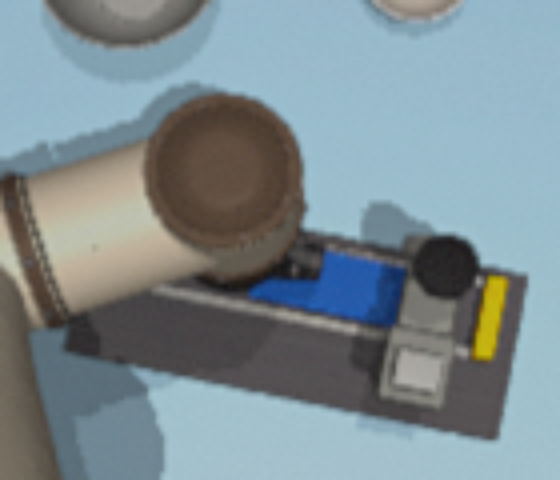

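The fingers are still behind the mould, with the tip below the lid top. About 25 mm remains, so I go slower.

Call:
{"name": "move_arm", "arguments": {
  "moves": [
    [[-0.1, -0.4, 0, 0, 0], [-0.1, -0.4, 0, 0, 0], [-0.1, -0.4, 0, 0, 0], [-0.1, -0.4, 0, 0, 0], [-0.1, -0.3, 0, 0, 0], [0, 0, 0, 0, 0]]
  ]
}}

```text
t: 4.65
ee_pos: [0.5693, -0.0009, 0.0374]
tool_rot: [-0.629, 0.777, -0.0, -0.0]
wrist_force: [0.3, 0.4, 0.3]
finger_gap: -0.0002
```

```bash
python3 st.py
python3 - <<'E'
from h import *
q=camera('side')
cv2.imwrite('pics/s3.png',cv2.resize(q[190:300,240:350],None,fx=5,fy=5,interpolation=cv2.INTER_CUBIC))
E
```

```text
4.65 [ 0.5693 -0.0009  0.0374] gauge [0.0006 0.1165] [0.3 0.4 0.3]
```

View pics/s3.png

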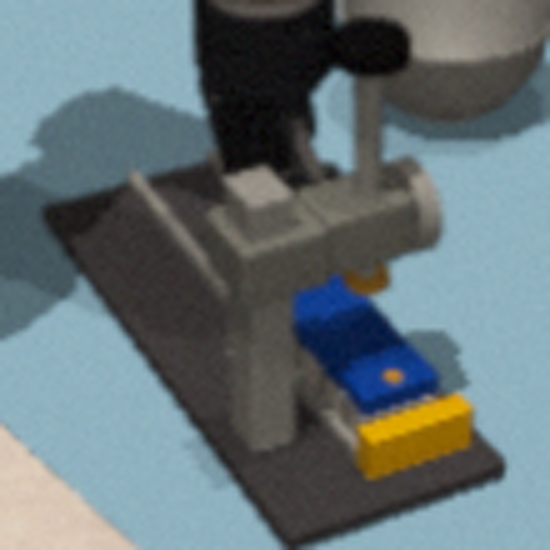

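The side view shows the lid's front edge at (395,400), just short of the yellow stop's top at (415,410). I press on in fine steps until the force rises.

Call:
{"name": "move_arm", "arguments": {
  "moves": [
    [[0, -0.2, 0, 0, 0], [-0.1, -0.2, 0, 0, 0], [0, -0.2, 0, 0, 0], [0, 0, 0, 0, 0], [0, 0, 0, 0, 0]]
  ]
}}

```text
t: 5.2
ee_pos: [0.5684, -0.0066, 0.0373]
tool_rot: [-0.629, 0.777, -0.0, -0.0]
wrist_force: [1.2, 1.0, -1.0]
finger_gap: -0.0002
```

Call:
{"name": "move_arm", "arguments": {
  "moves": [
    [[0, -0.2, 0, 0, 0], [0, 0, 0, 0, 0], [0, 0, 0, 0, 0]]
  ]
}}

```text
t: 5.5
ee_pos: [0.5686, -0.0083, 0.0373]
tool_rot: [-0.629, 0.777, -0.0, 0.0]
wrist_force: [-0.2, 2.1, 0.8]
finger_gap: -0.0002
```

Call:
{"name": "move_arm", "arguments": {
  "moves": [
    [[-0.1, -0.2, 0, 0, 0], [0, 0, 0, 0, 0], [0, 0, 0, 0, 0]]
  ]
}}

```text
t: 5.8
ee_pos: [0.5689, -0.0085, 0.0376]
tool_rot: [-0.629, 0.777, -0.0, 0.002]
wrist_force: [2.0, 9.4, -0.5]
finger_gap: -0.0004
```

```bash
python3 st.py
```

```text
5.8 [ 0.5689 -0.0085  0.0376] gauge [0.0017 0.109 ] [ 2.   9.4 -0.5]
```

Call:
{"name": "move_arm", "arguments": {
  "moves": [
    [[0, -0.2, 0, 0, 0], [0, 0, 0, 0, 0], [0, 0, 0, 0, 0]]
  ]
}}

```text
t: 6.1
ee_pos: [0.5694, -0.0088, 0.0377]
tool_rot: [-0.629, 0.777, -0.0, 0.003]
wrist_force: [0.8, 15.8, -0.1]
finger_gap: 0.0
```

Firm stop: the force rises to 16 N with no motion. I back off, rise and check.

Call:
{"name": "move_arm", "arguments": {
  "moves": [
    [[0.2, 1.0, 0, 0, 0], [0.4, 2.0, 0, 0, 0], [0.4, 2.0, 1, 0, 0], [0.4, 2, 4, 0, 0], [0, 0, 5, 0, 0], [0, 0, 5, 0, 0], [0, 0, 5, 0, 0], [0, 0, 5, 0, 0]]
  ]
}}

```text
t: 6.9
ee_pos: [0.5805, 0.0568, 0.2893]
tool_rot: [-0.629, 0.777, -0.0, -0.001]
wrist_force: [1.1, 0.3, 0.6]
finger_gap: 0.0002
```

```bash
python3 st.py
python3 - <<'E'
from h import *
q=camera('side');t=camera('top')
cv2.imwrite('pics/s4.png',cv2.resize(q[190:300,240:350],None,fx=5,fy=5,interpolation=cv2.INTER_CUBIC))
cv2.imwrite('pics/t4.png',cv2.resize(np.clip(t[170:265,205:355]*1.8,0,255).astype('uint8'),None,fx=5,fy=5,interpolation=cv2.INTER_CUBIC))
g=np.load('g.npz');inv=lambda w:g['R'].T@(w[:2]-g['t'])
m=cv2.inRange(cv2.cvtColor(q,cv2.COLOR_BGR2HSV),(0,0,0),(180,255,30))[190:300,240:350]
E
```

```text
6.9 [0.5805 0.0568 0.2893] gauge [-0.0005  0.1753] [1.1 0.3 0.6]
```

View pics/s4.png

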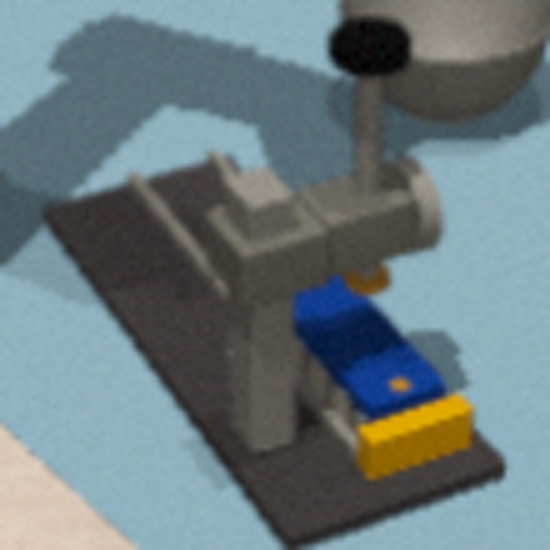

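View pics/t4.png

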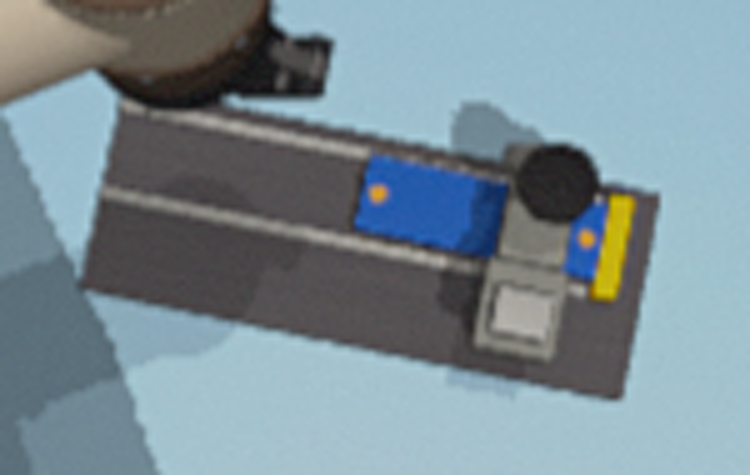

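The mould is seated against the yellow block in both views (top: lid meets the block at (600,245)). Next I go over the pad.

Call:
{"name": "move_arm", "arguments": {
  "moves": [
    [[-0.7, -3.5, 0, 0, 0], [-0.7, -3.4, 0, 0, 0], [-0.7, -3.4, 0, 0, 0], [-0.7, -3.4, 0, 0, 0], [-0.7, -3.4, 0, 0, 0], [0, 0, 0, 0, 0], [0, 0, 0, 0, 0]]
  ]
}}

```text
t: 7.7
ee_pos: [0.5457, -0.1145, 0.2868]
tool_rot: [-0.628, 0.778, 0.0, -0.001]
wrist_force: [0.2, 0.1, -0.6]
finger_gap: 0.0001
```

```bash
python3 st.py
```

```text
7.7 [ 0.5457 -0.1145  0.2868] gauge [0.0011 0.0005] [ 0.2  0.1 -0.6]
```

Call:
{"name": "move_arm", "arguments": {
  "moves": [
    [[0, 0, -1, 0, 0], [0, 0, -1, 0, 0], [0, 0, -1, 0, 0], [0, 0, -0.5, 0, 0], [0, 0, -0.3, 0, 0], [0, 0, 0, 0, 0]]
  ]
}}

```text
t: 8.3
ee_pos: [0.5464, -0.1132, 0.2487]
tool_rot: [-0.629, 0.777, 0.0, -0.0]
wrist_force: [0.4, 0.3, -0.1]
finger_gap: -0.0
```

Call:
{"name": "move_arm", "arguments": {
  "moves": [
    [[0, 0, -0.3, 0, 0], [0, 0, -0.3, 0, 0], [0, 0, 0, 0, 0]]
  ]
}}

```text
t: 8.6
ee_pos: [0.5463, -0.1134, 0.243]
tool_rot: [-0.629, 0.777, 0.0, -0.0]
wrist_force: [-0.9, 0.3, 0.4]
finger_gap: 0.0
```

Call:
{"name": "move_arm", "arguments": {
  "moves": [
    [[0, 0, -0.3, 0, 0], [0, 0, -0.3, 0, 0], [0, 0, 0, 0, 0]]
  ]
}}

```text
t: 8.9
ee_pos: [0.5467, -0.1135, 0.2377]
tool_rot: [-0.629, 0.777, -0.0, 0.0]
wrist_force: [-0.6, -0.6, 3.1]
finger_gap: -0.0001
```

Pad contact came near TCP z 0.238, as predicted. I press down to just above foot contact (about 0.201).

Call:
{"name": "move_arm", "arguments": {
  "moves": [
    [[0, 0, -0.5, 0, 0], [0, 0, -0.5, 0, 0], [0, 0, -0.5, 0, 0], [0, 0, -0.5, 0, 0], [0, 0, -0.5, 0, 0], [0, 0, -0.4, 0, 0], [0, 0, 0, 0, 0], [0, 0, 0, 0, 0]]
  ]
}}

```text
t: 9.7
ee_pos: [0.5467, -0.1134, 0.208]
tool_rot: [-0.629, 0.777, -0.0, 0.0]
wrist_force: [-0.8, -0.6, 0.3]
finger_gap: 0.0003
```

```bash
python3 st.py
python3 - <<'E'
from h import *
q=camera('side')
cv2.imwrite('pics/s5.png',cv2.resize(q[190:300,240:350],None,fx=5,fy=5,interpolation=cv2.INTER_CUBIC))
E
```

```text
9.7 [ 0.5467 -0.1134  0.208 ] gauge [0.0018 0.0017] [-0.8 -0.6  0.3]
```

View pics/s5.png

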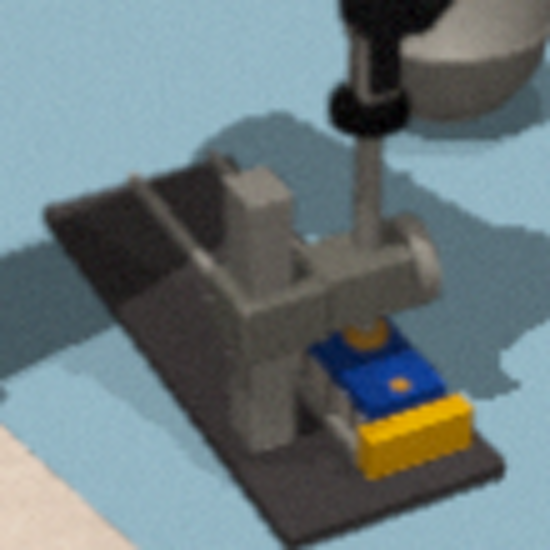

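The foot is just above the lid at (365,335). I continue in small steps to TCP z ≈ 0.194 (foot about 7 mm in).

Call:
{"name": "move_arm", "arguments": {
  "moves": [
    [[0, 0, -0.3, 0, 0], [0, 0, -0.2, 0, 0], [0, 0, 0, 0, 0]]
  ]
}}

```text
t: 10.05
ee_pos: [0.5466, -0.1134, 0.2032]
tool_rot: [-0.629, 0.777, -0.0, 0.0]
wrist_force: [0.6, -0.8, 3.1]
finger_gap: -0.0002
```

Call:
{"name": "move_arm", "arguments": {
  "moves": [
    [[0, 0, -0.2, 0, 0], [0, 0, -0.2, 0, 0], [0, 0, 0, 0, 0], [0, 0, 0, 0, 0]]
  ]
}}

```text
t: 10.45
ee_pos: [0.5466, -0.1134, 0.1993]
tool_rot: [-0.629, 0.777, -0.0, 0.0]
wrist_force: [0.9, -0.7, 4.0]
finger_gap: -0.0001
```

Call:
{"name": "move_arm", "arguments": {
  "moves": [
    [[0, 0, -0.2, 0, 0], [0, 0, -0.2, 0, 0], [0, 0, 0, 0, 0], [0, 0, 0, 0, 0], [0, 0, 0, 0, 0]]
  ]
}}

```text
t: 10.95
ee_pos: [0.5466, -0.1134, 0.1957]
tool_rot: [-0.629, 0.777, -0.0, 0.0]
wrist_force: [-0.7, 0.9, 6.5]
finger_gap: -0.0003
```

```bash
python3 st.py
python3 - <<'E'
from h import *
q=camera('side')
cv2.imwrite('pics/s6.png',cv2.resize(q[200:290,270:350],None,fx=6,fy=6,interpolation=cv2.INTER_CUBIC))
E
```

```text
10.95 [ 0.5466 -0.1134  0.1957] gauge [0.0018 0.0017] [-0.7  0.9  6.5]
```

View pics/s6.png

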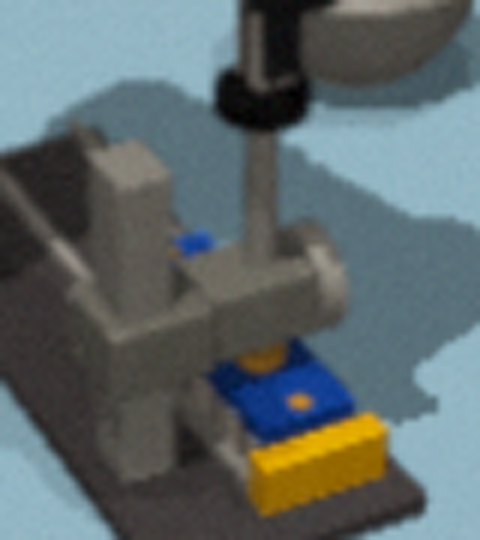

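Call:
{"name": "move_arm", "arguments": {
  "moves": [
    [[0, 0, -0.15, 0, 0], [0, 0, 0, 0, 0], [0, 0, 0, 0, 0], [0, 0, 0, 0, 0]]
  ]
}}

```text
t: 11.4
ee_pos: [0.5466, -0.1134, 0.1944]
tool_rot: [-0.629, 0.777, -0.0, 0.0]
wrist_force: [-1.6, 0.8, 6.9]
finger_gap: 0.0001
```

```bash
python3 st.py
```

```text
11.4 [ 0.5466 -0.1134  0.1944] gauge [0.0018 0.0017] [-1.6  0.8  6.9]
```

Call:
{"name": "move_arm", "arguments": {
  "moves": [
    [[0, 0, 0.3, 0, 0], [0, 0, 1, 0, 0], [0, 0, 3, 0, 0], [0, 0, 4, 0, 0], [0.5, 3, 2, 0, 0], [1, 4, 0, 0, 0], [1, 4.5, 0, 0, 0], [1, 4.5, 0, 0, 0]]
  ]
}}

```text
t: 12.2
ee_pos: [0.5813, 0.048, 0.2972]
tool_rot: [-0.629, 0.778, 0.0, 0.0]
wrist_force: [1.3, 0.1, 0.3]
finger_gap: -0.0002
```

```bash
python3 st.py
python3 - <<'E'
from h import *
q=camera('side');t=camera('top')
cv2.imwrite('pics/s7r.png',q);cv2.imwrite('pics/t7r.png',t)
cv2.imwrite('pics/s7.png',cv2.resize(q[200:290,270:350],None,fx=6,fy=6,interpolation=cv2.INTER_CUBIC))
cv2.imwrite('pics/t7.png',cv2.resize(np.clip(t[170:265,205:355]*1.8,0,255).astype('uint8'),None,fx=5,fy=5,interpolation=cv2.INTER_CUBIC))
E
```

```text
12.2 [0.5813 0.048  0.2972] gauge [0.0022 0.1668] [1.3 0.1 0.3]
```

View pics/s7.png

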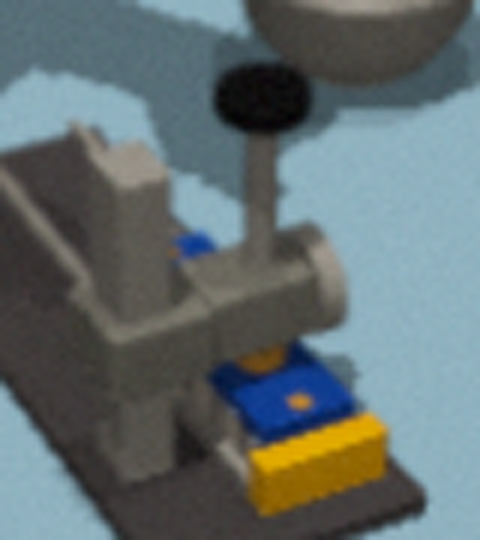

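View pics/t7.png

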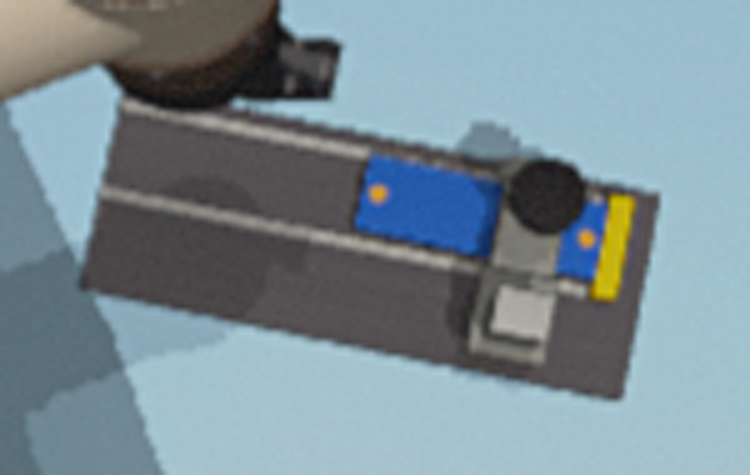

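Run:
```python
from h import *
g=np.load('g.npz');G=lambda x,y,z:np.r_[g['R']@[x,y]+g['t'],z]
inv=lambda w:(g['R'].T@(w[:2]-g['t'])).round(4)
# bias check on side: yellow block top-front edge corners & plate corners
print('proj stop face top corners',proj('side',[G(-.03,-.06,.038),G(.03,-.06,.038),G(-.03,-.06,.012),G(.03,-.06,.012),G(.04,-.077,.012),G(-.03,-.045,.038),G(.03,-.045,.038)]).round(1).tolist())
for nm,z0 in(('pics/side0.png',.2295),('pics/s7r.png',.183)):
    q=cv2.imread(nm);m=(q.max(2)<45).astype('uint8');
    n,l,st,c=cv2.connectedComponentsWithStats(m)
    for i in range(1,n):
        if 300<c[i][0]<330 and 185<c[i][1]<240 and st[i][4]>60:
            print(nm,st[i],c[i].round(2))
            for z in(z0-.004,z0-.002,z0,z0+.002,z0+.004):
                a=np.linspace(0,6.28,60);p=proj('side',[G(.02*np.cos(k),.02*np.sin(k),z) for k in a])
                print(z,'top row',p[:,1].min().round(2),'cols',p[:,0].min().round(1),p[:,0].max().round(1),'ctr',p.mean(0).round(2))
    # subpixel top edge along center column
    gray=q.max(2).astype(float)
    for col in(312,313,314,315):print(col,gray[190:225,col].astype(int).tolist())
```

```text
proj stop face top corners [[314.8, 277.7], [335.6, 270.5], [314.6, 285.7], [335.2, 278.4], [342.0, 281.0], [311.8, 274.3], [332.5, 267.2]]
pics/side0.png [306 194  16  11 150] [313.76 199.11]
0.2255 top row 194.15 cols 306.0 322.9 ctr [314.56 198.31]
0.2275 top row 193.43 cols 306.0 322.9 ctr [314.57 197.58]
0.2295 top row 192.7 cols 306.0 322.9 ctr [314.58 196.85]
0.2315 top row 191.98 cols 306.0 322.9 ctr [314.59 196.11]
0.2335 top row 191.25 cols 306.0 323.0 ctr [314.6  195.38]
312 [96, 97, 95, 59, 26, 13, 18, 12, 12, 19, 14, 14, 13, 6, 14, 48, 70, 70, 73, 77, 76, 78, 77, 77, 75, 76, 78, 78, 84, 86, 89, 89, 91, 91, 89]
313 [100, 102, 97, 58, 22, 17, 13, 12, 15, 20, 15, 13, 15, 12, 16, 47, 69, 76, 80, 78, 82, 76, 76, 80, 79, 79, 77, 78, 85, 87, 93, 92, 89, 93, 93]
314 [104, 104, 103, 63, 21, 13, 14, 15, 10, 15, 15, 13, 13, 16, 20, 52, 71, 80, 79, 79, 79, 81, 76, 84, 78, 77, 79, 82, 81, 81, 87, 87, 88, 89, 89]
315 [102, 105, 101, 70, 27, 15, 11, 17, 15, 14, 13, 13, 20, 9, 11, 51, 70, 76, 76, 72, 76, 76, 71, 78, 74, 76, 80, 75, 75, 77, 79, 79, 76, 79, 77]
pics/s7r.png [306 211  16  
[... 221 characters left out ...]
s 306.0 322.5 ctr [314.38 212.82]
0.187 top row 207.82 cols 306.0 322.6 ctr [314.39 212.11]
312 [102, 99, 101, 104, 102, 100, 97, 86, 69, 62, 57, 58, 54, 66, 75, 86, 91, 91, 97, 93, 59, 21, 15, 15, 16, 18, 20, 13, 16, 15, 10, 18, 49, 69, 81]
313 [109, 104, 102, 105, 108, 104, 106, 101, 80, 63, 57, 60, 62, 61, 56, 65, 74, 89, 92, 90, 54, 22, 19, 16, 11, 12, 13, 14, 21, 14, 14, 17, 46, 72, 82]
314 [109, 111, 107, 113, 112, 112, 115, 109, 97, 74, 61, 62, 61, 64, 59, 57, 60, 76, 86, 88, 59, 23, 19, 14, 19, 15, 13, 14, 20, 17, 12, 16, 41, 74, 83]
315 [115, 111, 112, 116, 112, 117, 121, 120, 107, 81, 72, 65, 66, 63, 61, 62, 61, 60, 76, 85, 58, 26, 19, 14, 14, 16, 17, 17, 17, 14, 8, 16, 43, 69, 77]
```

Run:
```python
from h import *
g=np.load('g.npz');G=lambda x,y,z:np.r_[g['R']@[x,y]+g['t'],z]
P=np.array([G(sx,sy,.165) for sx,sy in((-.072,-.015),(-.048,-.015),(-.048,.015),(-.072,.015))])
print('col top proj',proj('side',P).round(2).tolist())
# lid top front edge (home: y=-45) and stop
print('lid corners proj',proj('side',[G(-.022,-.045,.046),G(.022,-.045,.046)]).round(2).tolist())
q=cv2.imread('pics/s7r.png')
c=cv2.resize(q[215:240,278:304],None,fx=22,fy=22,interpolation=cv2.INTER_CUBIC)
pp=((proj('side',P)-[278,215]+.5)*22-.5)
for p in pp: cv2.circle(c,tuple(int(v) for v in p),4,(0,0,255),-1)
cv2.imwrite('pics/col.png',c)
c=cv2.resize(q[205:285,290:345],None,fx=7,fy=7,interpolation=cv2.INTER_CUBIC)
for h,col in((.064,(0,0,255)),(.067,(0,255,0)),(.070,(255,0,255))):
    z=.129-h
    for a in((-.08,-.022),(.018,-.022)):
        p=(proj('side',[G(a[0],a[1],z)])[0]-[290,205]+.5)*7-.5
        cv2.circle(c,tuple(int(v) for v in p),2,col,-1)
    a=np.linspace(0,6.28,200)
    for p in proj('side',[G(.02*np.cos(k),.02*np.sin(k),.25-h) for k in a]):
        p=(p-[290,205]+.5)*7-.5;cv2.circle(c,tuple(int(v) for v in p),0,col,-1)
cv2.imwrite('pics/hd.png',c)
```

```text
col top proj [[290.56, 230.62], [299.59, 227.95], [293.86, 221.87], [284.97, 224.43]]
lid corners proj [[314.69, 270.81], [329.9, 265.62]]
```

View pics/col.png

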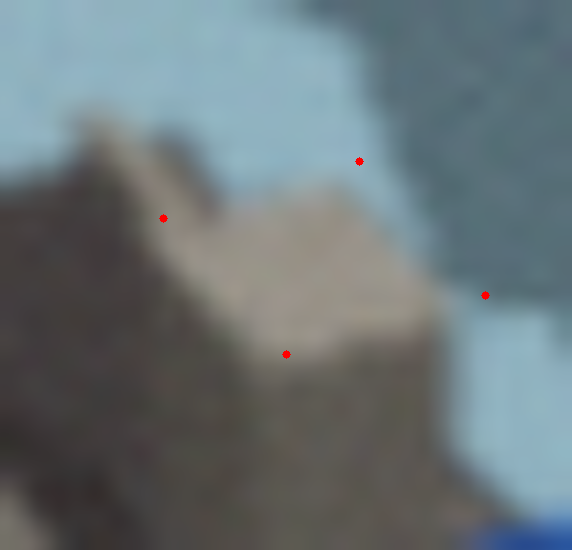

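View pics/hd.png

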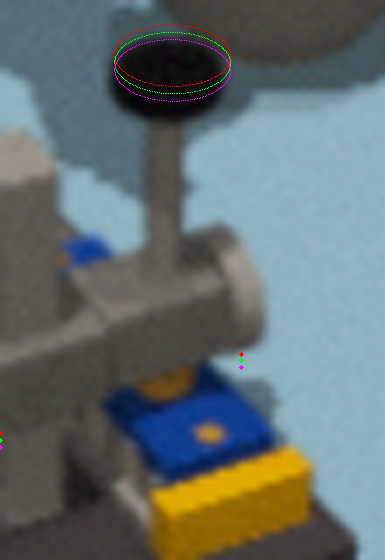

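Run:
```python
from workcell import *
print(finish_job())
```

```text
the job is handed in; nothing more can be done
None
```

I slid the blue-lidded mould home against the yellow stop, pressed the head down by its pad, withdrew the arm clear of everything and handed the job in. The simulator gave no verdict.

- **Mould home:** while I was pushing, the force rose to 16 N with no further motion. Both pictures then showed the lid against the stop, and it was still there after pressing.
- **Foot reading:** I could not read the dial, because its face is edge-on to both cameras. The fingertip height gives about 6.6 mm. The side picture gives about 9.3 mm as calibrated, or 7.6 mm once corrected by its offset on the column top. The pressing force of about 7 N implies at least about 4.6 mm. All of these are inside the 4 to 10 mm band, though the uncorrected 9.3 mm is close to the upper edge.
- **After release:** the head looked unmoved in the last pictures.
- **Bystanders:** the arm touched only the mould and the pad. I did not measure the bystanders' positions again at the end.

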